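Hook a jade bangle out of the gap between two drawer cabinets

ROBOT

A 6-joint arm with a two-finger parallel gripper is mounted at the origin on the work surface. World frame = base frame: x ahead of the robot, y to its left, z up, the work surface at z = 0. Lengths are in mm, angles in rad, forces in N, time in s.
With the tool pointing down it reaches from about 350 to 975 mm from the base axis. Payload 7.1 kg.
Tool frame: the origin (TCP) lies at the very end of the fingers, on their centre line; the grasp point (between the pads) lies 19 mm behind it; z points along the fingers, y is the line along which they close (so a half turn about z gives the same grasp; the last joint's range is limited). The gripper opens to 88 mm and grips with 3 to 60 N. Pads are 20 mm wide; open, the fingers measure 115 mm over their backs; the gripper's body (75 mm by 178 mm) begins 61 mm behind the grasp point.
Start: joints at [-1.365, 0.423, 1.63, -0, 1.089, -0.019], TCP at [139.339, -609.253, 222.675] pointing down, gripper open.
Joint ranges: [-3, 3], [-0.9, 2.11], [0.09, 2.58], [-1.31, 4.45], [0.11, 2.69], [-2.54, 2.54]. Speed limits (rad/s): [2.39, 2.39, 3.01, 3.14, 3.14, 3.14].

INTERFACE

Orientations are given as a rotation vector (axis times angle).
In Python, from workcell import r gives the robot as it stands. The module is installed in compiled form; this text tells all that it offers.
- The arm moves only by the tool carry_out, never from a script. Its arguments are lists of equal length, an entry for each row: "fingers": the opening, from 0 (shut) to 1 (fully open); "delta_pos": the shift along the tool's x, y, z normalised to -1 to 1, where 1 is 20 mm, a list of three; "spin": the turn about the tool's z normalised to -1 to 1, where 1 is 0.12 rad. A call has 1 to 12 rows; each row shifts and turns the commanded pose from where the row before left it, along the tool's axes as they then stand; what a row does not reach is not made up. A row lasts 1/12 s, in which the tool goes at most 41.7 mm and 7.16 degrees, less where a joint would pass 70% of its speed; a pose out of reach is approached as far as the arm can. A call with a number of a shift or a turn outside -1 to 1 is refused whole. A call with a gripper value outside its range is refused whole. The fingers move at their own pace and stop on an object; "newtons" is the grip in N (left out, the last holds). Time passes only in rows, so rows that do not move let the fingers close. It gives the time, the measured TCP pose, the force, the opening and the grip force at its end, in the units of the state.
- r.get_obs(): the state, without advancing time (a new reading comes with each control period).
- r.grab_frame(name): name is "scene" or "top" or "wrist"; returns a dict with "img" (400x640x3 uint8, red, green, blue), "fx", "fy", "cx", "cy" (pixels), "origin" and "rotation" of the camera in the world. Camera axes: x right, y up, looking along -z (the intrinsics and any distortion apply to the point x, -y, -z); pixel columns grow to the right and rows downward; lengths in mm; the calibration is good to about 2 mm. A picture is of the moment at which its call begins. There is no depth.
- r.hand_in(): hands the job in; it is judged then, once.
The state is a dict: "time": time; "q": joint angles; "joint_vel": joint speeds; "tau": joint torques, N m; "tool_pos": TCP position; "ee_rot": TCP orientation; "ft_force": force on the tool from outside, world axes, zero at the start; "wrist_torque": the same for the moment, N m; "finger_gap": opening from 0.0 (shut) to 1.0 (fully open); "finger_force": force on a finger pad.
Only numpy, scipy, OpenCV 4.12 (cv2) and the standard library are available. Lean on these libraries where they do the work, as an engineer would, in place of code of your own. Each camera call takes 0.05 s, during which the arm holds its last target. There are 200 camera calls.

TASK

The green jade bangle has rolled into the narrow gap between the two small drawer cabinets, where fingers do not fit: draw it right out of the gap onto the open bench with the wooden-handled hook, without putting the gripper's fingers to it in there. Lay the hook down on the bench, clear of the gap and the trays, and put the bangle flat in the empty grey tray; jade is brittle, so neither it nor the hook may be dropped. Leave the amber bangle, the jar and the hammer as they are.

Things in the scene. Friction and masses are not known exactly. Their poses are not given: they have to be found in the camera images.
- cabinets: Fixed pair of black drawer cabinets, each 130 wide, 150 deep, 130 high, with an 82 wide gap between them, open in front and above, closed by a plywood back. Origin: middle of the gap's mouth at bench level, in the plane of the drawer fronts; +x points into the gap, -x out over the bench, z up. Pulls stand out 9. A bit block on top of the +y cabinet, at its back, rises 62.
- jade_bangle: Green rigid ring, 70 outside diameter, 52 inside diameter (wall 9), 10 high, about 45 g, lying flat on the bench deep in the gap. Origin: centre of its underside; z is its axis.
- hook: Hook tool, 90 g, standing on its handle and tip. Flat-sided wooden handle 110 long (x), 24 wide (y), 22 high (z); origin: centre of the handle's underside; +x runs from handle to tip. A 5 mm steel rod leaves the handle's front at height 11, cranks up to height 30 (its axis) at x = 105, runs level to x = 200 and there turns straight down to the tip at height 0.
- hook_grip (a point): Good place to grip the hook across the handle's two flat sides (24 apart): on the handle's axis, 30 in front of the handle's middle, 11 above its underside.
- hook_tip (a point): Lower end of the hook's down-turned tip (5 mm thick), 170 in front of hook_grip, level with the handle's underside.
- empty_tray: Empty open grey tray, fixed, 140 x 140 outside, 130 x 130 inside, walls 14 high over the bench, floor 5 thick. Origin: centre of its underside. Place for the jade bangle.
- full_tray: Identical fixed grey tray that holds the amber bangle. Origin: centre of its underside.
- amber_bangle: Amber-coloured ring of the same size as the jade one, lying in the other tray; to be left alone. Origin: centre of its underside.
- jar: Closed jar with white lid, 70 diameter, 110 high, standing on the bench; to be left alone. Origin: centre of its underside.
- hammer: Hammer, 240 long, head 88 wide, 26 high, lying on the bench; to be left alone. Origin: underside, midway along it; head towards +x.
There are look-alikes about, which are no part of the job. Several things look just like the jade_bangle: the one meant starts nearest to the robot's base. Leave any purple look-alike of the empty_tray alone.

How it is judged:
By the outcome, as a careful person would: the job done as asked, in the order asked, and still so for the second after the job is handed in, with the robot touching nothing.
It also fails if it takes over 72 s, if anything falls off the work surface, if the arm or the gripper's body presses on something with over 40 N, if the wrist force passes 120 N, or if a joint passes its speed limit or range.

## Working session

There is one attempt and no reset: what is moved stays moved. The work goes in short steps, Python scripts to look and compute and a tool call to move; the robot and the scene stay as the last step left them, time stands still between calls to the robot, and variables do not carry over. Pictures are saved under pics/ and viewed, at most 10 in all, crops included, and the job is handed in when it is done.

Besides the shell and the picture viewer there is one more tool, called after "Emit:" as name(argument=value, ...) on one line, values as JSON. carry_out: Moves the arm, as the interface text tells. Scaled input: -1 to 1 covers 20 mm each way for a shift and 0.12 rad each way for a turn. Its arguments: {"type":"object","properties":{"fingers":{"type":"array","items":{"type":"number"}},"delta_pos":{"type":"array","items":{"type":"array","items":{"type":"number","minimum":-1,"maximum":1}}},"spin":{"type":"array","items":{"type":"number","minimum":-1,"maximum":1}},"newtons":{"type":"number"}},"required":["fingers","delta_pos","spin"]}

```bash
mkdir -p pics; python3 - <<'E'
from workcell import r
import cv2,numpy as np
for n in("scene","top"):
    f=r.grab_frame(n); cv2.imwrite(f"pics/{n}0.png",f["img"][:,:,::-1])
    print({k:(np.round(v,4).tolist() if k!="img" else 0) for k,v in f.items()})
print(r.get_obs())
E
```

```text
{'img': 0, 'fx': 449.7858, 'fy': 449.7858, 'cx': 315.6579, 'cy': 199.4211, 'origin': [1694.4393, 747.7934, 1176.7094], 'rotation': [0.4966, 0.9101, 1.9943]}
{'img': 0, 'fx': 423.5602, 'fy': 423.5602, 'cx': 321.2479, 'cy': 204.9614, 'origin': [386.4494, 61.8759, 1397.3416], 'rotation': [0.0999, -0.1124, -1.5624]}
{'time': 0.1, 'q': array([-1.36496737e+00,  4.23764958e-01,  1.63057594e+00, -3.76823868e-05,
        1.08862268e+00, -1.89819880e-02]), 'joint_vel': array([ 0.00120996, -0.00100902, -0.00192063, -0.00068648,  0.00124899,
       -0.00099306]), 'tau': array([ 2.40363324e-04, -5.45614100e+01, -2.74324983e+01,  6.46073604e-02,
        1.88688742e-02, -2.79903793e-05]), 'tool_pos': array([ 139.25186681, -608.78589752,  221.99388941]), 'ee_rot': array([-3.12041021e+00, -3.52263577e-01,  2.52975969e-04]), 'ft_force': array([-0.60930503, -0.40871178, -1.15506954]), 'wrist_torque': array([-0.01910253,  0.02987722, -0.04640927]), 'finger_force': 0.0, 'finger_gap': 0.9985621620013382}
```

View pics/top0.png

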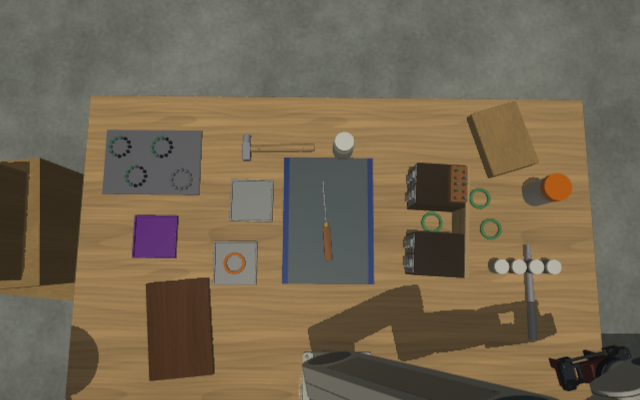

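View pics/scene0.png

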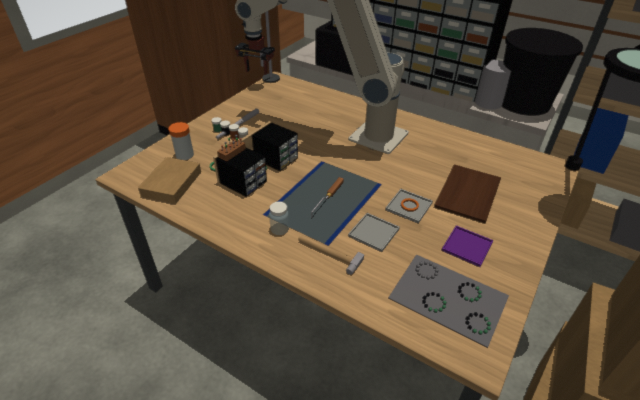

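The top view shows the hook at about (325,220), the jade in the gap at (431,222) with the gap mouth facing left (+y), the empty tray at (252,200), and the amber tray at (235,262). I'll zoom in on that area.

```bash
cat > h.py <<'E'
import numpy as np,cv2
from scipy.spatial.transform import Rotation as R
from workcell import r
def world(f,px,z):
    px=np.atleast_2d(px).astype(float)
    d=np.c_[(px[:,0]-f["cx"])/f["fx"],-(px[:,1]-f["cy"])/f["fy"],-np.ones(len(px))]
    d=R.from_rotvec(f["rotation"]).apply(d); o=np.array(f["origin"])
    return o+d*((z-o[2])/d[:,2])[:,None]
def pix(f,P):
    c=R.from_rotvec(f["rotation"]).inv().apply(np.atleast_2d(P)-f["origin"])
    return np.c_[f["cx"]-f["fx"]*c[:,0]/c[:,2],f["cy"]+f["fy"]*c[:,1]/c[:,2]]
E
python3 - <<'E'
from h import *
f=r.grab_frame("top"); im=f["img"][:,:,::-1].copy()
cv2.imwrite("pics/c1.png",cv2.resize(im[150:290,300:475],None,fx=4.2,fy=4.2,interpolation=cv2.INTER_CUBIC))
hsv=cv2.cvtColor(im,cv2.COLOR_BGR2HSV)
def m(lo,hi,x0,y0,x1,y1):
    k=cv2.inRange(hsv,np.array(lo),np.array(hi)); q=np.zeros_like(k); q[y0:y1,x0:x1]=k[y0:y1,x0:x1]; return np.argwhere(q)[:,::-1]
j=m((50,80,40),(90,255,255),405,200,455,240); 
(c,rad)=cv2.minEnclosingCircle(j.astype(np.float32)); print("jade",c,rad,len(j),world(f,c,5),j.min(0),j.max(0))
h=m((3,110,60),(16,255,255),312,215,340,265); rc=cv2.minAreaRect(h.astype(np.float32)); print("handle",rc,world(f,cv2.boxPoints(rc),22)[:,:2].round(1),world(f,rc[0],22))
print("tip",world(f,[323,181],30))
print("tray",world(f,[[231,180.5],[273,180.5],[273,221.5],[231,221.5]],14)[:,:2].round(1))
print("base",world(f,[[345,380]],0))
E
```

```text
jade (431.2930908203125, 222.29310607910156) 10.410614967346191 122 [[ 520.39086294 -312.90534432    5.        ]] [421 213] [441 231]
handle ((326.8823547363281, 242.97056579589844), (32.442623138427734, 6.672595977783203), 85.60128784179688) [[501.1  47.5]
 [502.9  25.9]
 [398.5  17.6]
 [396.7  39. ]] [[449.51763954  32.49855377  22.        ]]
tip [[651.95295384  46.10994316  30.        ]]
tray [[654.7 351. ]
 [655.6 211.9]
 [519.  209.1]
 [518.2 346.4]]
base [[ 19.9722461  -26.58540581   0.        ]]
```

View pics/c1.png

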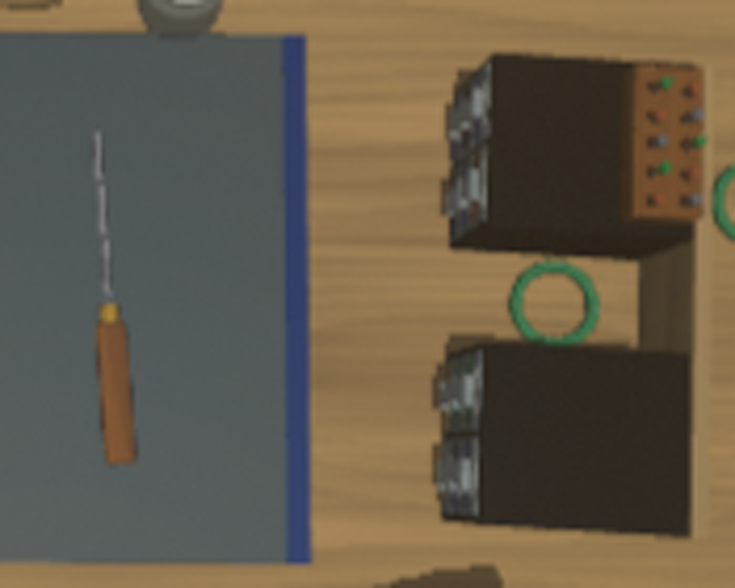

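The crop shows the cabinets' gap, with bench-level edge of the far cabinet from (450,247) to (640,258) and the ring about centred in the gap. Next I'll compute the cabinet frame and the first leg to the hook.

```bash
python3 - <<'E'
from h import *
f=r.grab_frame("top")
g=lambda a,z: world(f,np.array(a)/4.2+[300,150],z)[:,:2].round(1).tolist()
print("bench edge",g([[450,247],[640,258]],0))
print("lower cab top",g([[483,345],[692,352],[690,536],[480,520]],130))
print("upper cab top front-left, ",g([[492,54]],130))
print("mat right",g([[300,300]],0), "jar etc",g([[180,30]],0))
print("full tray",world(f,[[214,241],[257,241],[257,284],[214,284]],10)[:,:2].round(1).tolist())
yaw=np.arctan2(46.1-32.5,652-449.5); print(yaw, 449.5+30*np.cos(yaw),32.5+30*np.sin(yaw))
E
```

```text
bench edge [[565.5, -235.0], [557.6, -385.7]]
lower cab top [[478.4, -229.4], [474.3, -378.9], [344.6, -372.2], [355.0, -224.2]]
upper cab top front-left,  [[691.1, -241.2]]
mat right [[522.6, -115.4]] jar etc [[740.3, -21.0]]
full tray [[454.4, 400.4], [455.2, 260.4], [317.1, 256.8], [316.4, 395.0]]
0.06705978970717709 479.43257004421173 34.51028618568533
```

Emit:
carry_out(fingers=[1,1,1,1,1,1,1,1,1,1,1,1], delta_pos=[[0.4,-0.5,0],[0.85,-0.98,0],[0.85,-0.98,0],[0.85,-0.98,0],[0.85,-0.98,0],[0.85,-0.98,0],[0.85,-0.98,0],[0.85,-0.98,0],[0.85,-0.98,0],[0.85,-0.98,0],[0.85,-0.98,0],[0.85,-0.98,0]], spin=[0,0,0,0,0,0,0,0,0,0,0,0])

```text
time: 1.2
tool_pos: [279.3, -343.8, 222.6]
ee_rot: [-3.122, -0.352, -0.0]
ft_force: [-0.3, -0.2, 0.3]
finger_gap: 0.998
finger_force: 0.0
```

Emit:
carry_out(fingers=[1,1,1,1,1,1,1,1,1,1,1,1], delta_pos=[[0.85,-0.98,0],[0.85,-0.98,0],[0.85,-0.98,0],[0.85,-0.98,0],[0.85,-0.98,0],[0.85,-0.98,0],[0.85,-0.98,0],[0.85,-0.98,0],[0.85,-0.98,0],[0.85,-0.98,0],[0.85,-0.98,0],[0.85,-0.98,0]], spin=[0,0,0,0,0,0,0,0,0,0,0,0])

```text
time: 2.2
tool_pos: [425.3, -69.3, 222.7]
ee_rot: [-3.122, -0.353, -0.0]
ft_force: [0.1, -0.2, 0.3]
finger_gap: 1.0
finger_force: 0.0
```

Emit:
carry_out(fingers=[1,1,1,1,1,1,1,1,1,1,1,1], delta_pos=[[0.85,-0.98,0],[0.85,-0.98,0],[0.85,-0.98,0],[0.85,-0.98,0],[0.4,-0.5,0],[0,0,0],[0,0,0],[0,0,0],[0,0,0],[0,0,0],[0,0,0],[0,0,0]], spin=[0,0,0,0,0,-0.5,-1,-1,-1,-1,-1,-1])

```text
time: 3.2
tool_pos: [479.0, 31.9, 222.6]
ee_rot: [-2.749, -1.521, 0.001]
ft_force: [0.5, -0.3, -0.9]
finger_gap: 0.997
finger_force: 0.0
```

Emit:
carry_out(fingers=[1,1,1,1,1,1,1,1,1,1,1,1], delta_pos=[[0,0,0],[0,0,0],[0,0,0],[0,0,0],[0,0,0],[0,0,0],[0,0,0],[0,0,0],[0,0,0],[0,0,0],[0,0,0],[0,0,0]], spin=[-1,-1,-1,-1,-1,-1,-1,-1,-1,-1,-1,-1])

```text
time: 4.2
tool_pos: [479.0, 31.8, 222.6]
ee_rot: [-1.064, -2.955, 0.001]
ft_force: [-0.0, -0.5, -0.5]
finger_gap: 1.001
finger_force: 0.0
```

Emit:
carry_out(fingers=[1,1,1,1,1,1,1,1,1], delta_pos=[[0,0,0],[0,0,0],[0,0,0],[0,0,0],[0,0,0],[0,0,0],[0,0,0],[0,0,0],[0,0,0]], spin=[-1,-1,-1,-1,-1,-1,-0.4,0,0])

```text
time: 4.95
tool_pos: [479.4, 31.9, 222.6]
ee_rot: [0.109, -3.139, 0.0]
ft_force: [-0.3, 0.3, -0.5]
finger_gap: 1.0
finger_force: 0.0
```

```bash
python3 - <<'E'
from h import *
f=r.grab_frame("wrist"); im=f["img"][:,:,::-1].copy()
cv2.imwrite("pics/w1.png",im); print(r.get_obs()["q"],f["origin"])
hsv=cv2.cvtColor(im,cv2.COLOR_BGR2HSV)
k=cv2.inRange(hsv,np.array((3,110,50)),np.array((16,255,255)))
n,l,s,c=cv2.connectedComponentsWithStats(k); i=1+s[1:,4].argmax()
p=np.argwhere(l==i)[:,::-1].astype(np.float32); rc=cv2.minAreaRect(p)
print(rc, world(f,rc[0],22), world(f,cv2.boxPoints(rc),22).round(1))
E
```

```text
[ 4.17697308e-02  2.10334013e-01  1.94108128e+00 -6.00654133e-05
  9.90419573e-01 -1.59827746e+00] [413.86419435  28.15985237 385.23857544]
((321.0, 153.5), (95.0, 20.0), 90.0) [[449.64406124  33.27357911  22.        ]] [[398.5  18.6  22. ]
 [397.   40.6  22. ]
 [504.7  49.1  22. ]
 [506.3  25.4  22. ]]
```

View pics/w1.png

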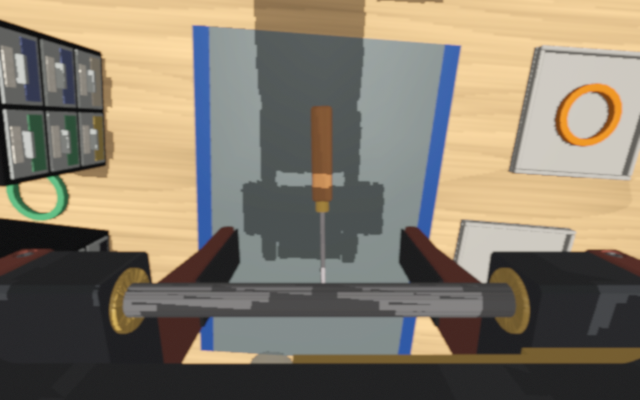

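The wrist view shows the hook handle vertical at column 321, with its grip point about 3 mm from the finger centre line. Descending to grip it.

Emit:
carry_out(fingers=[1,1,1,1,1,1,1,1,1,1,1,1], delta_pos=[[0,0.17,0.5],[0,0,1],[0,0,1],[0,0,1],[0,0,1],[0,0,1],[0,0,1],[0,0,1],[0,0,1],[0,0,1],[0,0,0.75],[0,0,0.4]], spin=[0,0,0,0,0,0,0,0,0,0,0,0], newtons=30)

```text
time: 6.0
tool_pos: [478.2, 35.5, 7.4]
ee_rot: [0.11, -3.137, -0.0]
ft_force: [-0.7, -0.4, -1.1]
finger_gap: 1.0
finger_force: 0.0
```

Emit:
carry_out(fingers=[1,1,0,0,0,0,0,0,0,0,0,0], delta_pos=[[0,0,0.2],[0,0,0],[0,0,0],[0,0,0],[0,0,0],[0,0,0],[0,0,0],[0,0,0],[0,0,0],[0,0,0],[0,0,0],[0,0,0]], spin=[0,0,0,0,0,0,0,0,0,0,0,0])

```text
time: 7.0
tool_pos: [479.7, 35.4, 5.7]
ee_rot: [0.112, -3.14, 0.0]
ft_force: [0.0, -1.5, 0.7]
finger_gap: 0.28
finger_force: 0.6
```

Emit:
carry_out(fingers=[0,0,0,0,0,0,0,0,0,0,0,0], delta_pos=[[0,0,0],[0,0,0],[0,0,0],[0,0,-0.3],[0,0,-0.6],[0,0,-0.6],[0,0,-0.6],[0,0,-0.4],[0,0,0],[0,0,0],[0,0,0],[0,0,0]], spin=[0,0,0,0,0,0,0,0,0,0.5,0.7,0.8])

```text
time: 8.0
tool_pos: [479.4, 35.4, 55.4]
ee_rot: [-0.271, -3.129, 0.0]
ft_force: [-1.6, -0.1, -1.0]
finger_gap: 0.271
finger_force: 30.0
```

Emit:
carry_out(fingers=[0,0,0,0,0,0,0,0,0,0,0,0], delta_pos=[[0,0,0],[0,0,0],[0,0,0],[0,0,0],[0,0,0],[0,0,0],[0,0,0],[0,0,0],[0,0,0],[0,0,0],[0,0,0],[0,0,0]], spin=[0.8,0.8,0.8,0.8,0.8,0.8,0.8,0.8,0.8,0.8,0.8,0.8])

```text
time: 9.0
tool_pos: [479.4, 35.4, 55.2]
ee_rot: [-1.933, -2.476, 0.001]
ft_force: [0.4, -0.8, -0.2]
finger_gap: 0.266
finger_force: 30.0
```

Emit:
carry_out(fingers=[0,0,0,0,0,0], delta_pos=[[0,0,0],[0,0,0],[0,0,0],[0,0,0],[0,0,0],[0,0,0]], spin=[0.8,0.8,0.5,0.3,0,0])

```text
time: 9.5
tool_pos: [479.5, 35.4, 55.4]
ee_rot: [-2.262, -2.18, 0.001]
ft_force: [0.0, -0.3, -1.1]
finger_gap: 0.265
finger_force: 30.0
```

```bash
python3 - <<'E'
from h import *
f=r.grab_frame("top"); im=f["img"][:,:,::-1].copy()
cv2.imwrite("pics/t2.png",cv2.resize(im[150:290,300:475],None,fx=4.2,fy=4.2,interpolation=cv2.INTER_CUBIC))
f=r.grab_frame("wrist"); cv2.imwrite("pics/w2.png",f["img"][:,:,::-1])
o=r.get_obs();print(o)
E
```

```text
{'time': 9.6, 'q': array([ 4.89006271e-02,  4.96012650e-01,  2.03877364e+00, -1.57421693e-05,
        6.07157441e-01,  8.58311825e-02]), 'joint_vel': array([ 0.00039107, -0.00268673,  0.00138911, -0.00047217,  0.00098793,
        0.00441285]), 'tau': array([-2.61452215e-04, -4.65053201e+01, -1.49621174e+01,  3.54581501e-02,
        9.89167776e-03, -1.01081059e-03]), 'tool_pos': array([479.57556579,  35.38171466,  55.46870232]), 'ee_rot': array([-2.26190441e+00, -2.17990457e+00,  4.24567756e-04]), 'ft_force': array([ 0.36679384,  0.67011754, -0.14831487]), 'wrist_torque': array([-0.02977608, -0.07254461,  0.0354795 ]), 'finger_force': 29.979981780052185, 'finger_gap': 0.27096623871787273}
```

View pics/t2.png

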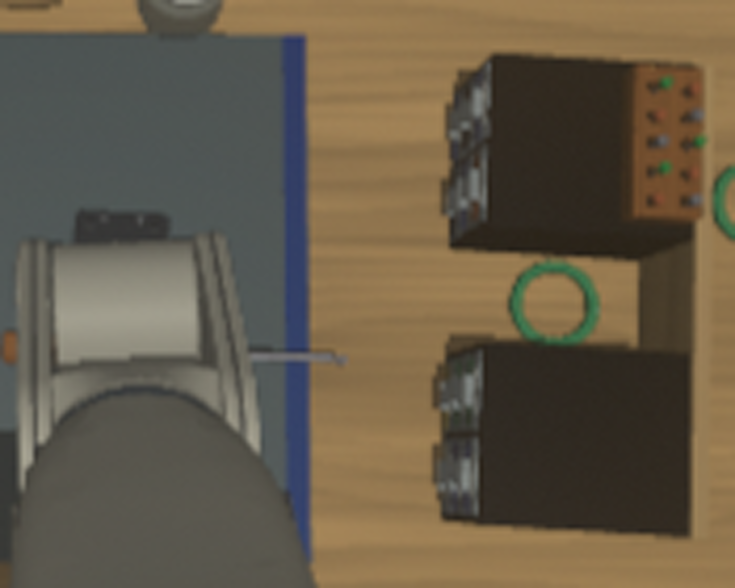

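The hook is held level with its tip at about crop (342,359). I'll convert that to a position.

```bash
python3 - <<'E'
from h import *
f=r.grab_frame("top")
print(world(f,np.array([[250,353],[342,358]])/4.2+[300,150],82).round(1))
print(world(f,np.array([[342,360]])/4.2+[300,150],60).round(1))
y=1.534;print(np.cos(y),np.sin(y))
E
```

```text
[[ 475.   -67.6   82. ]
 [ 471.7 -135.7   82. ]]
[[ 471.6 -139.    60. ]]
0.036788023838633124 0.9993230915484982
```

Emit:
carry_out(fingers=[0,0,0,0,0,0,0,0,0,0,0,0], delta_pos=[[0,0.4,0],[0,0.8,0],[0,0.8,0],[0,0.5,0],[0,0.2,0],[-0.4,0,0],[-0.8,0,0],[-0.9,0,0],[-0.9,0,0],[-0.9,0,0],[-0.9,0,0],[-0.9,0,0]], spin=[0,0,0,0,0,0,0,0,0,0,0,0])

```text
time: 10.65
tool_pos: [527.9, -81.7, 55.5]
ee_rot: [-2.262, -2.178, 0.001]
ft_force: [0.5, -0.3, -1.0]
finger_gap: 0.272
finger_force: 30.0
```

Emit:
carry_out(fingers=[0,0,0,0,0,0,0,0], delta_pos=[[-0.9,0,0],[-0.9,0,0],[-0.7,0,0],[-0.4,0,0],[-0.2,0,0],[0,0,0],[0,0,0],[0,0,0]], spin=[0,0,0,0,0,0,0,0])

```text
time: 11.32
tool_pos: [526.7, -141.9, 55.6]
ee_rot: [-2.262, -2.179, 0.0]
ft_force: [-0.1, -0.5, -1.5]
finger_gap: 0.274
finger_force: 30.0
```

```bash
python3 - <<'E'
from h import *
f=r.grab_frame("top"); im=f["img"][:,:,::-1].copy()
cv2.imwrite("pics/t3.png",cv2.resize(im[180:270,360:475],None,fx=6,fy=6,interpolation=cv2.INTER_CUBIC))
E
```

```text
(no output)
```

View pics/t3.png

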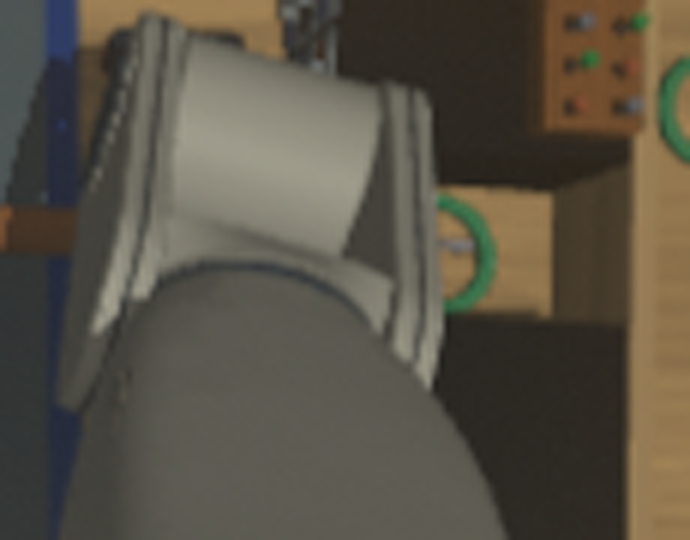

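The tip shows at crop (470,246); once parallax is removed it is above the ring's hole at (428,254). Lowering and drawing out.

Emit:
carry_out(fingers=[0,0,0,0,0,0,0,0], delta_pos=[[0,0,0.3],[0,0,0.5],[0,0,0.5],[0,0,0.5],[0,0,0.3],[0,0,0.2],[0,0,0.1],[0,0,0]], spin=[0,0,0,0,0,0,0,0])

```text
time: 12.03
tool_pos: [526.7, -142.4, 7.0]
ee_rot: [-2.263, -2.178, 0.001]
ft_force: [-0.1, 0.3, -0.6]
finger_gap: 0.272
finger_force: 30.0
```

Emit:
carry_out(fingers=[0,0,0,0,0,0,0,0,0,0,0,0], delta_pos=[[0.2,0,0],[0.3,0,0],[0.3,0,0],[0.3,0,0],[0.4,0,0],[0.4,0,0],[0.4,0,0],[0.4,0,0],[0.4,0,0],[0.4,0,0],[0.4,0,0],[0.4,0,0]], spin=[0,0,0,0,0,0,0,0,0,0,0,0])

```text
time: 13.03
tool_pos: [530.3, -55.7, 7.7]
ee_rot: [-2.263, -2.179, 0.0]
ft_force: [-0.8, -1.3, -0.5]
finger_gap: 0.27
finger_force: 30.0
```

Emit:
carry_out(fingers=[0,0,0,0,0,0,0,0,0,0,0,0], delta_pos=[[0.4,0,0],[0.4,0,0],[0.4,0,0],[0.4,0,0],[0.4,0,0],[0.4,0,0],[0.4,0,0],[0.4,0,0],[0.4,0,0],[0.4,0,0],[0.4,0,0],[0.3,0,0]], spin=[0,0,0,0,0,0,0,0,0,0,0,0])

```text
time: 14.03
tool_pos: [533.9, 38.3, 7.7]
ee_rot: [-2.263, -2.179, -0.0]
ft_force: [-0.0, -0.8, -1.0]
finger_gap: 0.274
finger_force: 30.0
```

```bash
python3 - <<'E'
from h import *
f=r.grab_frame("top"); im=f["img"][:,:,::-1].copy()
cv2.imwrite("pics/t4.png",cv2.resize(im[150:290,300:475],None,fx=4.2,fy=4.2,interpolation=cv2.INTER_CUBIC))
E
```

```text
(no output)
```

View pics/t4.png

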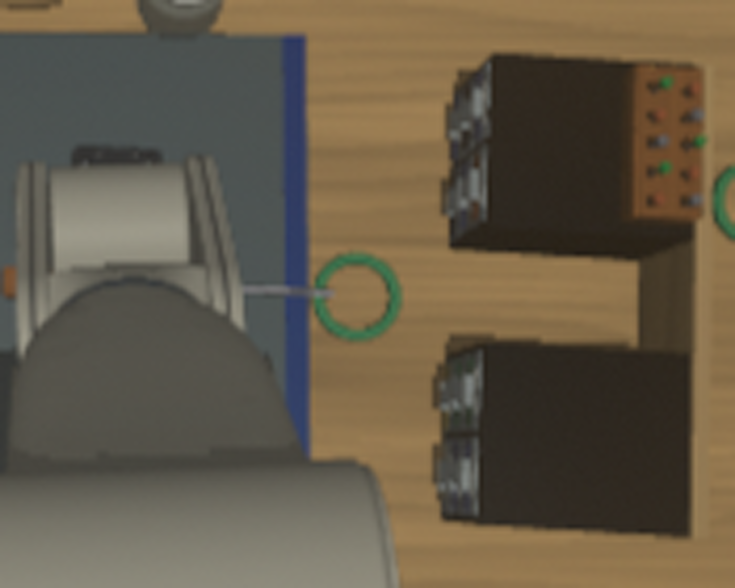

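The ring is right out of the gap, centred at crop (358,297), with the tip inside its left edge. I'll back the tip off, lift, and lay the hook on the mat nearer the robot.

Emit:
carry_out(fingers=[0,0,0,0,0,0,0,0,0,0,0,0], delta_pos=[[-0.2,0,0],[-0.3,0,0],[0,0,0],[0,0,-0.3],[0,0,-0.6],[0,0,-0.6],[0,0,-0.6],[0,0,-0.3],[0.2,-0.4,0],[0.3,-0.8,0],[0.3,-0.9,0],[0.3,-0.9,0]], spin=[0,0,0,0,0,0,0,0,0,0,0,0])

```text
time: 15.08
tool_pos: [473.0, 52.0, 55.7]
ee_rot: [-2.263, -2.178, 0.0]
ft_force: [-0.5, 0.2, -1.1]
finger_gap: 0.273
finger_force: 30.0
```

Emit:
carry_out(fingers=[0,0,0,0,0,0,0,0,0,0,0,0], delta_pos=[[0.3,-0.9,0],[0.3,-0.9,0],[0.3,-0.9,0],[0.2,-0.7,0],[0,-0.4,0],[0,0,0.3],[0,0,0.6],[0,0,0.6],[0,0,0.5],[0,0,0.2],[0,0,0.1],[0,0,0.1]], spin=[0,0,0,0,0,0,0,0,0,0,0,0])

```text
time: 16.08
tool_pos: [399.6, 76.4, 7.4]
ee_rot: [2.264, 2.179, 0.0]
ft_force: [-0.0, 0.6, -1.5]
finger_gap: 0.271
finger_force: 30.0
```

Emit:
carry_out(fingers=[0,0,0], delta_pos=[[0,0,0.04],[0,0,0],[0,0,0]], spin=[0,0,0])

```text
time: 16.33
tool_pos: [399.6, 76.5, 7.2]
ee_rot: [2.263, 2.179, 0.001]
ft_force: [-0.4, 0.4, -0.9]
finger_gap: 0.27
finger_force: 30.0
```

```bash
python3 - <<'E'
from h import *
o=r.get_obs();print(o["tool_pos"],o["ft_force"],o["wrist_torque"])
f=r.grab_frame("top"); im=f["img"][:,:,::-1].copy()
hsv=cv2.cvtColor(im,cv2.COLOR_BGR2HSV)
k=cv2.inRange(hsv,np.array((50,80,40)),np.array((90,255,255)))[200:245,370:405]
j=np.argwhere(k)[:,::-1].astype(np.float32)+[370,200]
c,rad=cv2.minEnclosingCircle(j.astype(np.float32)); print("jade",c,rad,len(j),world(f,c,5))
E
```

```text
[399.56374487  76.5075426    7.16433102] [-0.40489107  0.43357049 -0.90693782] [-0.04332373  0.03044318 -0.01260856]
jade (384.06097412109375, 220.256103515625) 10.310929298400879 131 [[ 526.21275388 -156.63848796    5.        ]]
```

Slightly low another 1.5 mm to seat the hook, then release gently and rise.

Emit:
carry_out(fingers=[0,0,0,0,0.32,0.38,0.6,1,1,1,1,1], delta_pos=[[0,0,0.04],[0,0,0.04],[0,0,0],[0,0,0],[0,0,0],[0,0,0],[0,0,0],[0,0,0],[0,0,0],[0,0,0],[0,0,0],[0,0,0]], spin=[0,0,0,0,0,0,0,0,0,0,0,0])

```text
time: 17.38
tool_pos: [399.2, 76.5, 5.3]
ee_rot: [-2.263, -2.179, 0.0]
ft_force: [0.1, -0.4, -0.0]
finger_gap: 0.792
finger_force: 0.0
```

Emit:
carry_out(fingers=[1,1,1,1,1,1,1,1,1,1,1,1], delta_pos=[[0,0,-0.3],[0,0,-0.8],[0,0,-1],[0,0,-1],[0,0,-1],[0,0,-1],[0,0,-1],[0,0,-1],[0,0,-0.8],[0,0,-0.4],[0,0,0],[0,0,0]], spin=[0,0,0,0,0,0,0,0,0,0,0,0])

```text
time: 18.38
tool_pos: [399.2, 76.5, 171.3]
ee_rot: [2.263, 2.179, 0.001]
ft_force: [-0.2, -0.4, -0.5]
finger_gap: 1.0
finger_force: 0.0
```

Emit:
carry_out(fingers=[1,1,1,1,1,1,1,1,1,1,1,1], delta_pos=[[-0.5,0.3,0],[-1,0.6,0],[-1,0.6,0],[-1,0.6,0],[-1,0.6,0],[-1,0.6,0],[-1,0.6,0],[-1,0.6,0],[-1,0.6,0],[-1,0.6,0],[-1,0.55,0],[-0.9,0.5,0]], spin=[0,0,0,0,0,0,0,0,0,0,0,0])

```text
time: 19.38
tool_pos: [525.1, -157.5, 169.4]
ee_rot: [-2.262, -2.177, 0.002]
ft_force: [-0.3, 0.4, 0.6]
finger_gap: 1.001
finger_force: 0.0
```

Emit:
carry_out(fingers=[1,1,1], delta_pos=[[0,0,0],[0,0,0],[0,0,0]], spin=[0,0,0])

```text
time: 19.63
tool_pos: [524.1, -155.7, 170.0]
ee_rot: [-2.262, -2.177, 0.002]
ft_force: [-0.4, -0.1, -0.9]
finger_gap: 0.999
finger_force: 0.0
```

```bash
python3 - <<'E'
from h import *
f=r.grab_frame("wrist"); im=f["img"][:,:,::-1].copy(); cv2.imwrite("pics/w3.png",im)
hsv=cv2.cvtColor(im,cv2.COLOR_BGR2HSV)
k=cv2.inRange(hsv,np.array((50,80,40)),np.array((90,255,255)))
n,l,s,c=cv2.connectedComponentsWithStats(k); i=1+s[1:,4].argmax()
p=np.argwhere(l==i)[:,::-1].astype(np.float32); w=world(f,p,5)[:,:2].astype(np.float32)
print(s[i],cv2.minEnclosingCircle(w), r.get_obs()["tool_pos"])
E
```

```text
[ 291  154   65   64 1362] ((528.4818725585938, -154.9142608642578), 34.545448303222656) [ 524.25637496 -155.441747    170.26520289]
```

View pics/w3.png

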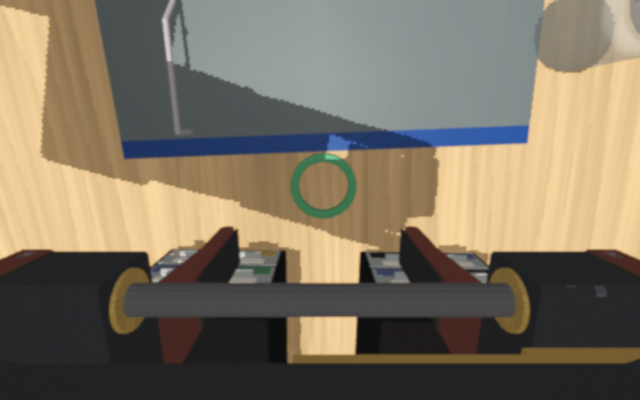

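The wrist view shows the ring undisturbed at (323,185), about 3–4 mm off the finger centre. The hook is lying on the mat. Descending to grip across the ring's outside.

Emit:
carry_out(fingers=[1,1,1,1,1,1,1,1,1,1,1,1], delta_pos=[[0,0.16,0.4],[0,0,0.9],[0,0,1],[0,0,1],[0,0,1],[0,0,1],[0,0,1],[0,0,0.8],[0,0,0.6],[0,0,0.4],[0,0,0.2],[0,0,0]], spin=[0,0,0,0,0,0,0,0,0,0,0,0], newtons=15)

```text
time: 20.68
tool_pos: [528.4, -156.3, 4.7]
ee_rot: [-2.262, -2.179, 0.001]
ft_force: [-0.1, -0.1, 0.7]
finger_gap: 0.999
finger_force: 0.0
```

Emit:
carry_out(fingers=[0.9,0.85,0.8,0.75,0.7,0.6,0.5,0.5,0.5,0.5,0.5,0.5], delta_pos=[[0,0,0],[0,0,0],[0,0,0],[0,0,0],[0,0,0],[0,0,0],[0,0,0],[0,0,0],[0,0,0],[0,0,0],[0,0,0],[0,0,0]], spin=[0,0,0,0,0,0,0,0,0,0,0,0])

```text
time: 21.68
tool_pos: [529.1, -156.7, 6.0]
ee_rot: [2.263, 2.178, 0.001]
ft_force: [-2.0, 0.3, 5.8]
finger_gap: 0.786
finger_force: 15.0
```

Emit:
carry_out(fingers=[0.5,0.5,0.5,0.5,0.5,0.5,0.5,0.5,0.5,0.5], delta_pos=[[0,0,-0.2],[0,0,-0.4],[0,0,-0.6],[0,0,-0.6],[0,0,-0.6],[0,0,-0.6],[0,0,-0.6],[0,0,-0.4],[0,0,0],[0,0,0]], spin=[0,0,0,0,0,0,0,0,0,0])

```text
time: 22.52
tool_pos: [529.0, -156.7, 85.9]
ee_rot: [2.262, 2.178, 0.001]
ft_force: [-0.1, 0.1, -0.8]
finger_gap: 0.783
finger_force: 15.0
```

Emit:
carry_out(fingers=[0.5,0.5,0.5,0.5,0.5,0.5,0.5,0.5,0.5,0.5,0.5,0.5], delta_pos=[[0.2,0.02,0],[0.5,0.05,0],[0.7,0.07,0],[0.8,0.08,0],[0.8,0.08,0],[0.8,0.08,0],[0.8,0.08,0],[0.8,0.08,0],[0.8,0.08,0],[0.8,0.08,0],[0.8,0.08,0],[0.8,0.08,0]], spin=[0,0,0,0,0,0,0,0,0,0,0,0])

```text
time: 23.52
tool_pos: [551.7, 16.3, 84.4]
ee_rot: [-2.262, -2.178, 0.002]
ft_force: [0.2, 0.4, -0.8]
finger_gap: 0.783
finger_force: 15.0
```

Emit:
carry_out(fingers=[0.5,0.5,0.5,0.5,0.5,0.5,0.5,0.5,0.5,0.5,0.5,0.5], delta_pos=[[0.8,0.08,0],[0.8,0.08,0],[0.8,0.08,0],[0.8,0.08,0],[0.8,0.08,0],[0.8,0.08,0],[0.8,0.08,0],[0.8,0.08,0],[0.8,0.08,0],[0.7,0.08,0],[0.5,0.05,0],[0.2,0.03,0]], spin=[0,0,0,0,0,0,0,0,0,0,0,0])

```text
time: 24.52
tool_pos: [576.3, 187.5, 84.8]
ee_rot: [-2.261, -2.18, 0.0]
ft_force: [-0.7, 0.5, -0.4]
finger_gap: 0.789
finger_force: 15.0
```

```bash
python3 - <<'E'
from h import *
for n in("wrist","scene"):
    f=r.grab_frame(n); im=f["img"][:,:,::-1].copy()
    if n=="wrist": a=im
    else: b=cv2.resize(im[120:270,270:510],None,fx=2.67,fy=2.67,interpolation=cv2.INTER_CUBIC)[:400,:640]
cv2.imwrite("pics/c4.png",cv2.resize(np.hstack([a,b]),(800,250)))
o=r.get_obs();print(o["tool_pos"],o["finger_force"],o["finger_gap"])
E
```

```text
[576.3042812  186.47340425  84.9597352 ] 15.000012405216694 0.7830610901040517
```

View pics/c4.png

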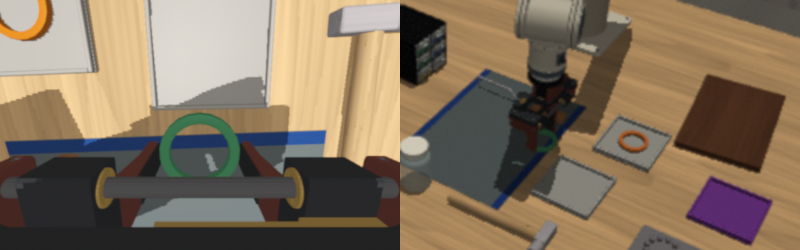

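The left half shows the ring held level, with the tray ahead spanning columns 153–268 and its near edge at row 107. I'll check the tray centre with that.

```bash
python3 - <<'E'
from h import *
f=r.grab_frame("wrist")
w=world(f,np.array([[153,107],[268,107],[150,0],[263,0]])/.625,14);print(w.round(1))
E
```

```text
[[522.8 219.6  14. ]
 [659.7 214.5  14. ]
 [530.2 332.8  14. ]
 [649.1 328.4  14. ]]
```

Emit:
carry_out(fingers=[0.5,0.5,0.5,0.5,0.5,0.5,0.5,0.5,0.5,0.5], delta_pos=[[0.2,0.02,0],[0.5,0.05,0],[0.7,0.07,0],[0.8,0.07,0],[0.8,0.07,0],[0.8,0.07,0],[0.6,0.05,0],[0.4,0.03,0],[0,0,0],[0,0,0]], spin=[0,0,0,0,0,0,0,0,0,0])

```text
time: 25.5
tool_pos: [588.5, 281.9, 85.0]
ee_rot: [2.262, 2.18, -0.001]
ft_force: [-0.2, -0.9, -0.6]
finger_gap: 0.785
finger_force: 15.0
```

Emit:
carry_out(fingers=[0.5,0.5,0.5,0.5,0.5,0.5,0.5,0.5,0.5,0.5,0.5,0.5], delta_pos=[[0,0,0.3],[0,0,0.6],[0,0,0.6],[0,0,0.6],[0,0,0.5],[0,0,0.4],[0,0,0.2],[0,0,0.2],[0,0,0.1],[0,0,0.1],[0,0,0],[0,0,0]], spin=[0,0,0,0,0,0,0,0,0,0,0,0])

```text
time: 26.5
tool_pos: [589.0, 281.6, 13.6]
ee_rot: [2.263, 2.179, 0.001]
ft_force: [-0.1, 0.5, -0.8]
finger_gap: 0.785
finger_force: 15.0
```

Emit:
carry_out(fingers=[0.5,0.5,0.5,0.5,0.5,0.5], delta_pos=[[0,0,0.04],[0,0,0.04],[0,0,0.03],[0,0,0],[0,0,0],[0,0,0]], spin=[0,0,0,0,0,0])

```text
time: 27.0
tool_pos: [588.8, 281.5, 11.1]
ee_rot: [2.263, 2.179, 0.0]
ft_force: [0.2, 0.0, -0.1]
finger_gap: 0.787
finger_force: 15.0
```

Emit:
carry_out(fingers=[0.5,0.5,0.5], delta_pos=[[0,0,0.03],[0,0,0],[0,0,0]], spin=[0,0,0])

```text
time: 27.25
tool_pos: [588.8, 281.5, 11.0]
ee_rot: [2.263, 2.179, 0.0]
ft_force: [-2.0, -0.8, 4.4]
finger_gap: 0.788
finger_force: 15.0
```

Emit:
carry_out(fingers=[0.5,0.5,0.5], delta_pos=[[0,0,0.03],[0,0,0],[0,0,0]], spin=[0,0,0])

```text
time: 27.5
tool_pos: [588.8, 281.5, 11.0]
ee_rot: [2.263, 2.179, 0.0]
ft_force: [-3.1, -1.3, 10.9]
finger_gap: 0.782
finger_force: 15.0
```

Contact is firm, so I'll ease off 0.8 mm of command, release gently and rise.

Emit:
carry_out(fingers=[0.5,0.5,0.8,0.82,0.84,0.87,0.9,0.9,0.9,0.9], delta_pos=[[0,0,-0.04],[0,0,0],[0,0,0],[0,0,0],[0,0,0],[0,0,0],[0,0,0],[0,0,0],[0,0,0],[0,0,0]], spin=[0,0,0,0,0,0,0,0,0,0])

```text
time: 28.33
tool_pos: [588.7, 281.4, 10.6]
ee_rot: [-2.263, -2.179, 0.0]
ft_force: [0.0, -0.4, 0.3]
finger_gap: 0.898
finger_force: 0.0
```

Emit:
carry_out(fingers=[0.9,0.9,0.9,0.9,0.9,0.9,0.9,0.9,0.9,0.9,0.9,0.9], delta_pos=[[0,0,-0.1],[0,0,-0.3],[0,0,-0.6],[0,0,-1],[0,0,-1],[0,0,-1],[0,0,-1],[0,0,-1],[0,0,-1],[0,0,-0.5],[0,0,0],[0,0,0]], spin=[0,0,0,0,0,0,0,0,0,0,0,0])

```text
time: 29.33
tool_pos: [588.9, 281.5, 161.4]
ee_rot: [2.263, 2.179, 0.002]
ft_force: [0.3, 0.0, 0.3]
finger_gap: 0.895
finger_force: 0.0
```

```bash
python3 - <<'E'
from h import *
f=r.grab_frame("wrist");a=f["img"][:,:,::-1]
f=r.grab_frame("scene"); b=cv2.resize(f["img"][120:270,270:510,::-1],(640,400),interpolation=cv2.INTER_CUBIC)
cv2.imwrite("pics/c5.png",cv2.resize(np.hstack([a,b]),(800,250)))
print(r.get_obs()["tool_pos"])
E
```

```text
[588.01152037 281.08737335 159.61052378]
```

View pics/c5.png

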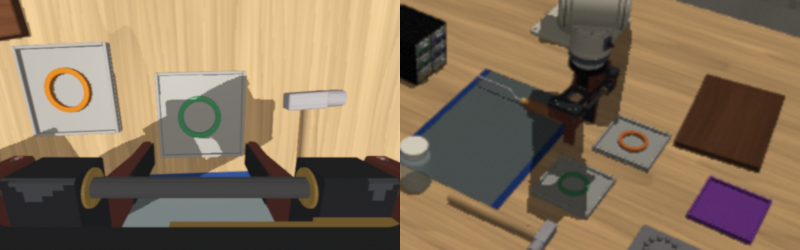

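The jade ring lies flat in the middle of the empty tray at (200,117). The hook is on the mat, and the amber bangle, jar and hammer are untouched. Handing in.

```bash
python3 -c "
from workcell import r
print(r.hand_in())"
```

```text
the job is handed in; nothing more can be done
None
```

I drew the jade bangle out of the gap with the hook, laid the hook on the mat clear of the gap and trays, set the bangle flat in the empty grey tray, and handed the job in at about 29 s; no verdict came back.

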